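# Hang the pie-dish plaque under the hanging header board

### The job

Finish the hanging counter sign: take the wooden plaque cut in the outline of a pie dish (long rim, sloping sides) out of its rack and hang it by its hook from the wire loop below the board that hangs on the counter stand, so that it hangs there freely and still. Leave the square plaque in the rack, and do not knock the board off the stand.

Things in the scene. Friction and masses are not known exactly. Their poses are not given: they have to be found in the camera images.
- dish_grip (a point): Handle of the pie-dish plaque (to be hung): brown wood, all 14 mm thick (y), flat in its x-z plane, about 110 g. The upright handle, 20 mm wide (x), stands at its -x end; this point is at mid width and thickness, 18 mm below its top, 164 mm above the underside, and the handle is free for 68 mm below it. Board: rim 114 mm long, sloping sides, flat foot 72 mm long; rim's top 106 mm below.
- dish_hook (a point): Seat of that plaque's hook (same axes), where the loop bar's centre lies once hung: 46 mm ahead (+x) of dish_grip and 64 mm below. Hook: upside-down V, 45 degree sides, apex 11 mm above this point; free tip on the +x side, 20 mm ahead and 15 mm below. Between tip and rim a 27 mm high gap, open to +x, lets the bar in. It hangs level from this seat.
- loop (a point): Middle of the lower bar of the wire loop under the hanging board: 6 mm round steel along y, 145 mm above the counter. Loop 60 mm wide inside, open 57 mm above the bar up to the board (120 x 30 x 12 mm, loose on the stand's arm, 200 g). +x points to the stand's post, 120 mm behind: the hook comes from the free -x side. Stand's arm ends 18 mm to -x; all there is lower than 121 mm above this point.
- rack: Light wooden rack, 120 x 150 mm, origin at the centre of its underside, two slots along its x at y = +40 and -40 mm, each 16 mm wide, 26 mm deep, floor 6 mm above the counter. The two plaques stand upright in them, either one in either slot, their axes parallel to the rack's. A vertical lift of 30 mm frees a plaque; the other one's top is 188 mm above the counter.
- loaf_grip (a point): The same point on the handle of the other plaque, which stays in the rack: same handle and hook, but a plain square-cornered board 76 mm long.

How it is judged:
By the outcome, as a careful person would: the job done as asked, in the order asked, and still so for the second after the job is handed in, with the robot touching nothing.
It also fails if it takes over 51 s, if anything falls off the work surface, if the arm or the gripper's body presses on something with over 40 N, if the wrist force passes 120 N, or if a joint passes its speed limit or range.

### The arm

A 7-joint arm with a two-finger parallel gripper is mounted at the origin on the work surface. World frame = base frame: x ahead of the robot, y to its left, z up, the work surface at z = 0. Lengths are in m, angles in rad, forces in N, time in s.
With the tool pointing down it reaches from about 0.4 to 0.85 m from the base axis. Payload 10.4 kg.
Tool frame: the origin (TCP) lies on the centre line of the jaws, within the pads' length; the fingertips stand 8 mm ahead of it and the grasp point (between the pads) lies 11 mm behind it (r.finger_overhang is the distance from the TCP to the fingertips, in m); z points along the fingers, y is the line along which they close (so a half turn about z gives the same grasp; the last joint's range is limited). The gripper opens to 87 mm and grips with 3 to 60 N. Pads are 19 mm wide; open, the fingers measure 117 mm over their backs; the gripper's body (75 mm by 190 mm) begins 51 mm behind the grasp point.
Start: joints at [-1.266, 0.332, -0.065, 1.46, 0.022, 1.35, -0.088], TCP at [0.201, 0.592, 0.231] pointing down, gripper open.
Joint ranges: [-2.6, 2.6], [-0.5, 2.12], [-1.47, 1.34], [0.16, 2.42], [-1.27, 4.41], [0.06, 2.06], [-2.6, 2.6]. Speed limits (rad/s): [2.22, 2.22, 2.79, 2.79, 3.14, 3.14, 3.14].

### API

Orientations are given as a unit quaternion [x, y, z, w].
In Python, from bench import r, vision gives the robot as it stands.
- The arm moves only by the tool drive_tool, never from a script. Its argument "series" is a list of rows, each a list of 2 entries, a list of its own where there are three numbers: the shift along the world's x, y, z in cm, then the turn about the world's z in degrees. A call has exactly 10 rows; each row shifts and turns the commanded pose from where the row before left it; what a row does not reach is not made up. A row lasts 1/8 s, in which the tool goes at most 62.5 mm and 10.7 degrees, less where a joint would pass 70% of its speed; a pose out of reach is approached as far as the arm can. A call with a gripper value outside its range is refused whole. "hand" is the closure, from 0 (fully open) to 1 (shut), set as the call begins (left out, the last holds). The fingers move at their own pace and stop on an object; "newtons" is the grip in N (left out, the last holds). Time passes only in rows, so rows that do not move let the fingers close, or fill a call up. It gives the time, the measured TCP pose, the force, the opening and the grip force at its end, in the units of the state.
- r.read_state(): the state, without advancing time (a new reading comes with each control period).
- vision.camera(name): name is "scene" or "side" or "wrist"; returns a dict with "color" (400x640x3 uint8, red, green, blue), "intrinsics" (3x3 intrinsics, pixels), "R" (3x3) and "t" (3): a world point X has camera coordinates R X + t; the wrist camera has in their place "mount" (4x4, takes a point from camera to tool coordinates, whose origin is the TCP and whose axes are the flange's). Camera axes: x right, y down, z forward; pixel columns grow to the right and rows downward; lengths in m; the calibration is good to about 2 mm. A picture is of the moment at which its call begins: read the wrist's pose just before it. There is no depth.
- r.close_job(): hands the job in; it is judged then, once.
The state is a dict: "time": time; "joint_positions": joint angles; "joint_vel": joint speeds; "joint_torque": joint torques, N m; "ee_pos": TCP position; "eef_rot": TCP orientation; "ft_force": force on the tool from outside, world axes, zero at the start; "torque": the same for the moment, N m; "width": finger opening in m; "grip_force": force on a finger pad.
Only numpy, scipy, OpenCV 4.12 (cv2) and the standard library are available. Lean on these libraries where they do the work, as an engineer would, in place of code of your own. Each camera call takes 0.05 s, during which the arm holds its last target. There are 200 camera calls.

## Working session

There is one attempt and no reset: what is moved stays moved. The work goes in short steps, Python scripts to look and compute and a tool call to move; the robot and the scene stay as the last step left them, time stands still between calls to the robot, and variables do not carry over. Pictures are saved under pics/ and viewed, at most 10 in all, crops included, and the job is handed in when it is done.

Besides the shell and the picture viewer there is one more tool, called after "Call:" as a command line: name --argument value ..., lists and objects as JSON in quotes. drive_tool: Moves the arm, as the interface text tells. Its arguments: {"type":"object","properties":{"series":{"type":"array"},"hand":{"type":"number"},"newtons":{"type":"number"}},"required":["series"]}

```bash
mkdir -p pics; ls; cat > h.py <<'E'
import numpy as np, cv2, json
from bench import r, vision
from scipy.spatial.transform import Rotation as Ro
def grab(name, fn):
    s=r.read_state(); c=vision.camera(name)
    K=np.array(c["intrinsics"])
    if name=="wrist":
        T=np.eye(4);T[:3,:3]=Ro.from_quat(s["eef_rot"]).as_matrix();T[:3,3]=s["ee_pos"]
        W=np.linalg.inv(T@np.array(c["mount"])); R,t=W[:3,:3],W[:3,3]
    else: R,t=np.array(c["R"]),np.array(c["t"])
    cv2.imwrite("pics/"+fn+".png",c["color"][:,:,::-1]); np.savez("pics/"+fn,K=K,R=R,t=t)
def P(fn):
    d=np.load("pics/"+fn+".npz"); return d["K"]@np.c_[d["R"],d["t"]]
def proj(fn,X):
    q=P(fn)@np.r_[X,1]; return q[:2]/q[2]
def tri(*obs):
    A=[]
    for fn,(u,v) in obs:
        p=P(fn); A+=[(u*p[2]-p[0]),(v*p[2]-p[1])]
    A=np.array([a/np.linalg.norm(a[:3]) for a in A])
    X=np.linalg.lstsq(A[:,:3],-A[:,3],rcond=None)[0]
    return X,[np.round(proj(fn,X)-np.array(uv),1) for fn,uv in obs]
def ray(fn,uv,z):
    p=P(fn); u,v=uv; A=np.array([u*p[2]-p[0],v*p[2]-p[1]])
    return np.linalg.solve(A[:,:2],-A[:,3]-A[:,2]*z)
E
python3 - <<'E'
from h import *
grab("scene","s0");grab("side","d0");grab("wrist","w0")
s=r.read_state();print(s["time"],s["ee_pos"],s["eef_rot"],s["ft_force"],s["width"])
a=cv2.imread("pics/s0.png");b=cv2.imread("pics/d0.png")
for f in("s0","d0","w0"):
    d=np.load(f"pics/{f}.npz");print(f,np.round(-d["R"].T@d["t"],3),np.round(d["R"][2],2),d["K"][0,0])
E
```

```text
pics
0.15 [0.20109958 0.59148811 0.22995506] [ 1.63136916e-01  9.86603310e-01 -4.98458656e-04 -7.70735614e-05] [-0.7941871   0.80755001 -0.3690275 ] 0.08719125810337572
s0 [1.035 0.376 0.861] [-0.53 -0.43 -0.73] 518.5808293292579
d0 [0.415 0.518 0.754] [ 0.15 -0.66 -0.74] 381.6282097597624
w0 [0.126 0.617 0.384] [ 0.27 -0.09 -0.96] 281.35333822893494
```

View pics/s0.png

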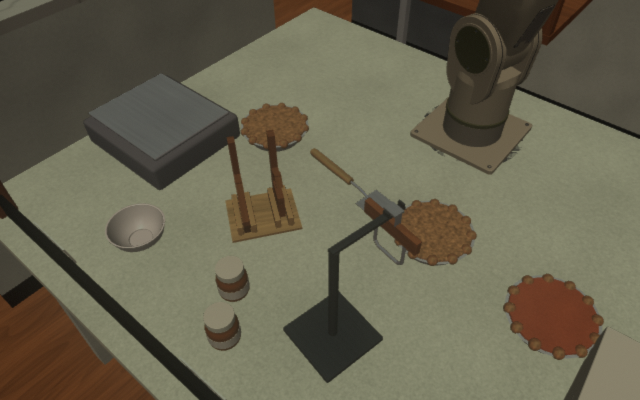

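View pics/d0.png

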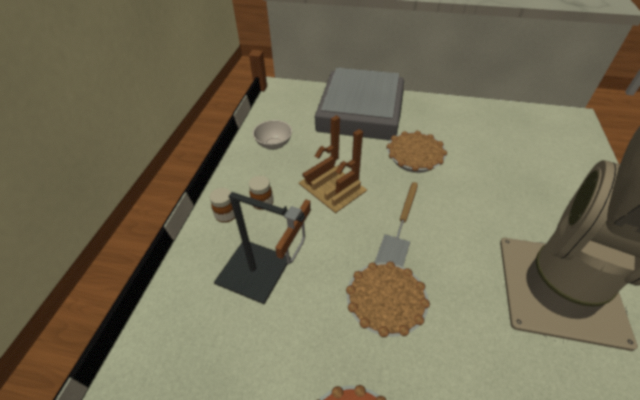

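The scene view shows the rack at about (263,210) with two upright handles at (232,140) and (270,135). The stand's post is at (333,300), and its arm runs to the board at (392,225) with the loop below at (390,250). The side view shows the rack at (333,185) and the board at (295,228). Next I'll enlarge both.

```bash
python3 - <<'E'
from h import *
def panel(f,x,y):
    im=cv2.imread(f"pics/{f}.png")[y:y+120,x:x+100]
    im=cv2.convertScaleAbs(cv2.resize(im,None,fx=4,fy=4,interpolation=cv2.INTER_CUBIC),alpha=1.6)
    for k in range(0,120,20):
        cv2.putText(im,str(y+k),(0,k*4+10),0,.35,(255,255,0),1);cv2.line(im,(0,k*4),(8,k*4),(255,255,0),1)
    for k in range(0,100,20):
        cv2.putText(im,str(x+k),(k*4,478),0,.35,(255,255,0),1);cv2.line(im,(k*4,466),(k*4,460),(255,255,0),1)
    return im
cv2.imwrite("pics/c1.png",np.hstack([panel("s0",215,125),panel("d0",290,105)]))
cv2.imwrite("pics/c2.png",np.hstack([panel("s0",330,175),panel("d0",225,180)]))
E
```

```text
(no output)
```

View pics/c1.png

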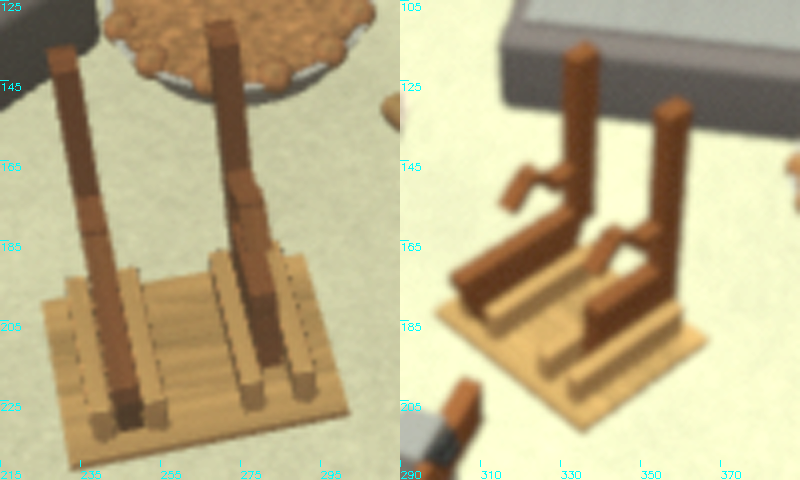

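View pics/c2.png

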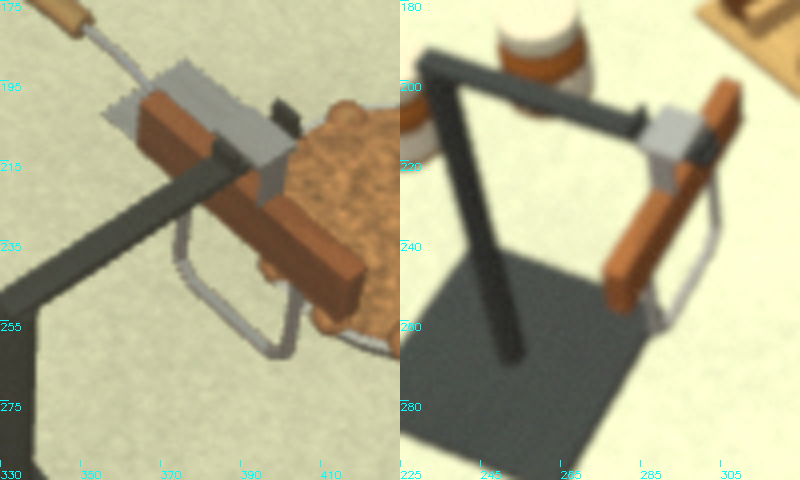

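The dish plaque is the left one in both views: its board is longer and undercut. Its handle top is at s0 (230.5,139) and d0 (335.5,118). The loop's lower bar runs s0 (375,240)–(400,264) and d0 (304,237)–(290,262).

```bash
python3 - <<'E'
from h import *
pts=dict(dishtop=((230.5,139.2),(335.5,118)),loaftop=((270.5,133.5),(358.3,131.8)),
 dishfront=((245.5,221),(304,175.5)),loopA=((375.5,241),(304,237.5)),loopB=((400,263.5),(290,262)),boardend1=((420,245),(281,251)),boardend2=((368,200),(306.5,201)))
for k,(a,b) in pts.items():
    X,e=tri(("s0",a),("d0",b)); print(k,np.round(X,4),e)
for a in [(225.5,200.5),(233.7,242),(302,228),(290.5,188.7)]: print("s",np.round(ray("s0",a,.006),3))
for a in [(299.3,183),(335.8,212.5),(367,190)]: print("d",np.round(ray("d0",a,.006),3))
print(ray("s0",(333,330),0.01), r.finger_overhang)
E
```

```text
dishtop [ 0.5513 -0.2724  0.1871] [array([0.1, 0.2]), array([ 0.1, -0.2])]
loaftop [ 0.4874 -0.2246  0.1875] [array([-0.1, -0.4]), array([-0.1,  0.3])]
dishfront [ 0.6166 -0.183   0.0611] [array([0.4, 0.9]), array([ 0.3, -0.7])]
loopA [0.5496 0.0828 0.1503] [array([-0.4, -0.7]), array([-0.3,  0.6])]
loopB [0.562  0.1427 0.1496] [array([-0.3, -0.6]), array([-0.3,  0.5])]
boardend1 [0.564  0.1718 0.2257] [array([-0.3, -0.5]), array([-0.3,  0.5])]
boardend2 [0.546  0.0588 0.2339] [array([0., 0.]), array([ 0., -0.])]
s [ 0.573 -0.302]
s [ 0.643 -0.201]
s [ 0.524 -0.117]
s [ 0.453 -0.214]
d [ 0.639 -0.204]
d [ 0.52  -0.117]
d [ 0.451 -0.213]
[0.66972348 0.08751112] 0.008
```

Measured points agree with the text: the tops are at 0.187 m (188 expected), the handles are 80 mm apart, and the bar is at about 0.150 m (145 expected). The rack yaw is about 54° and the loop's +x is about −11.5°. Moving above the dish handle now, with the jaws partly closed.

Call:
drive_tool --series '[[[2.5,-4.3,1.2],-5.4],[[2.5,-4.3,1.2],-5.4],[[2.5,-4.3,1.2],-5.4],[[2.5,-4.3,1.2],-5.4],[[2.5,-4.3,1.2],-5.4],[[2.5,-4.3,1.2],-5.4],[[2.5,-4.3,1.2],-5.4],[[2.5,-4.3,1.2],-5.4],[[2.5,-4.3,1.2],-5.4],[[2.5,-4.3,1.2],-5.4]]' --hand 0.4 --newtons 40

```text
time: 1.4
ee_pos: [0.4517, 0.1602, 0.3509]
eef_rot: [0.595, 0.804, 0.0, -0.0]
ft_force: [0.9, 0.1, 0.6]
width: 0.0522
grip_force: 0.0
```

Call:
drive_tool --series '[[[1.0,-4.3,-0.5],-5.3],[[1.0,-4.3,-0.5],-5.3],[[1.0,-4.3,-0.5],-5.3],[[1.0,-4.3,-0.5],-5.3],[[1.0,-4.3,-0.5],-5.3],[[1.0,-4.3,-0.5],-5.3],[[1.0,-4.3,-0.5],-5.3],[[1.0,-4.3,-0.5],-5.3],[[1.0,-4.3,-0.5],-5.3],[[1.0,-4.3,-0.5],-5.3]]'

```text
time: 2.65
ee_pos: [0.5515, -0.2693, 0.3003]
eef_rot: [0.891, 0.455, 0.0, -0.0]
ft_force: [0.4, 0.4, -0.2]
width: 0.052
grip_force: 0.0
```

```bash
python3 - <<'E'
from h import *
grab("wrist","w1");s=r.read_state();print(s["time"],s["ee_pos"],Ro.from_quat(s["eef_rot"]).as_matrix().round(3),s["joint_positions"],s["width"])
for n,X in dict(dtop=(.5513,-.2724,.187),ltop=(.4874,-.2246,.1875),front=(.6166,-.183,.061)).items(): print(n,proj("w1",X))
E
```

```text
2.7 [ 0.55027027 -0.27482285  0.29884885] [[ 0.594  0.804 -0.002]
 [ 0.804 -0.594 -0.003]
 [-0.004  0.    -1.   ]] [-0.23459129  0.35328993  0.82762473  1.41578216 -0.2550786   1.48443087
 -0.05282693] 0.052364646428512185
dtop [320.7912761  206.41648884]
ltop [240.3360283  205.41386036]
front [320.73716464  97.55693325]
```

View pics/w1.png

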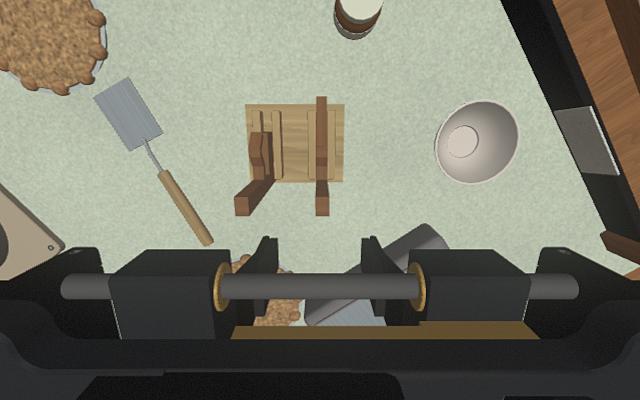

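The wrist view shows the dish handle's top at (322,206), against a prediction of (321,206), and its board running straight up the image to (321,97). So position and yaw are right. The loaf handle is at (242,206), clear of the jaws. Descending, with a pause to check the settled pose.

Call:
drive_tool --series '[[[0,0,-1.5],0],[[0,0,-2],0],[[0,0,-2],0],[[0,0,-1.5],0],[[0,0,-1],0],[[0,0,0],0],[[0,0,0],0],[[0,0,0],0],[[0,0,0],0],[[0,0,0],0]]'

```text
time: 3.95
ee_pos: [0.5513, -0.2683, 0.2207]
eef_rot: [0.89, 0.456, 0.0, 0.0]
ft_force: [0.1, -0.1, -0.9]
width: 0.0525
grip_force: 0.0
```

Call:
drive_tool --series '[[[-0.1,-0.4,0],0.3],[[0,-0.25,0],0.3],[[0,0,-1],0],[[0,0,-1.5],0],[[0,0,-1.5],0],[[0,0,-0.8],0],[[0,0,-0.3],0],[[0,0,0],0],[[0,0,0],0],[[0,0,0],0]]'

```text
time: 5.2
ee_pos: [0.5504, -0.2748, 0.1699]
eef_rot: [0.888, 0.46, 0.0, 0.0]
ft_force: [0.5, 0.1, 0.3]
width: 0.0525
grip_force: 0.0
```

```bash
python3 - <<'E'
from h import *
grab("wrist","w2");grab("scene","s2");s=r.read_state();print(s["ee_pos"],s["ft_force"])
X=(.5513,-.2724,.187);print(proj("w2",X), proj("w2",s["ee_pos"]))
im=cv2.imread("pics/w2.png")[100:340,160:480];b=cv2.imread("pics/s2.png")[105:225,190:350]
cv2.imwrite("pics/c3.png",cv2.convertScaleAbs(np.hstack([cv2.resize(im,(400,300)),cv2.resize(b,(400,300),interpolation=2)]),alpha=1.5))
E
```

```text
[ 0.55031652 -0.27479032  0.16981581] [ 0.23250919 -0.00969992 -0.31126025]
[317.86669817 266.88128   ] [318.94127962 256.53325186]
```

View pics/c3.png

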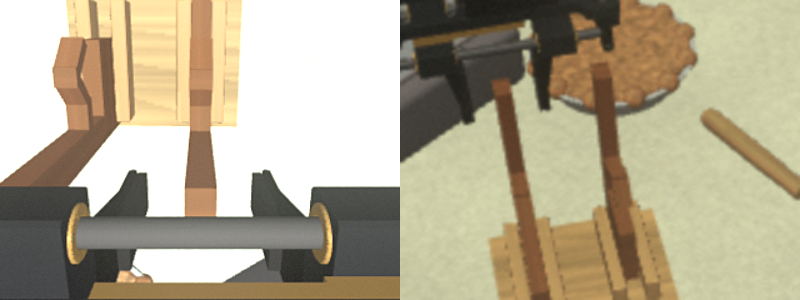

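The jaws straddle the dish handle, which sits centred at 201 between fingertips at 145 and 255 in the wrist crop. Closing, then lifting straight up.

Call:
drive_tool --series '[[[0,0,0],0],[[0,0,0],0],[[0,0,0],0],[[0,0,0],0],[[0,0,0],0],[[0,0,0],0],[[0,0,0],0],[[0,0,0],0],[[0,0,0],0],[[0,0,0],0]]' --hand 1 --newtons 45

```text
time: 6.55
ee_pos: [0.5502, -0.2748, 0.1696]
eef_rot: [0.888, 0.46, 0.0, 0.0]
ft_force: [0.9, -0.2, -0.7]
width: 0.0136
grip_force: 45.0
```

Call:
drive_tool --series '[[[0,0,0.3],0],[[0,0,0.6],0],[[0,0,0.8],0],[[0,0,1.3],0],[[0,0,2],0],[[0,0,3],0],[[0,0,4],0],[[0,0,4],0],[[0,0,3],0],[[0,0,1],0]]'

```text
time: 7.8
ee_pos: [0.5504, -0.2753, 0.3723]
eef_rot: [0.888, 0.46, 0.001, 0.001]
ft_force: [0.3, -0.0, -1.6]
width: 0.0135
grip_force: 45.0
```

Call:
drive_tool --series '[[[-0.7,1.5,1.5],-6.6],[[-1.3,2.8,1.5],-6.6],[[-1.4,3,0],-6.6],[[-1.4,3,0],-6.6],[[-1.4,3,0],-6.6],[[-1.4,3,0],-6.6],[[-1.4,3,0],-6.6],[[-1.4,3,0],-6.6],[[-1.4,2.9,0],-6.6],[[-1.2,2.3,0],-6.6]]'

```text
time: 9.05
ee_pos: [0.4192, 0.0013, 0.3992]
eef_rot: [0.995, -0.099, -0.0, 0.0]
ft_force: [0.4, 0.0, -1.2]
width: 0.0134
grip_force: 45.0
```

Call:
drive_tool --series '[[[-0.2,1.5,0],0],[[-0.2,2.5,0],0],[[-0.2,3,0],0],[[-0.2,3,0],0],[[-0.2,2.5,0],0],[[0,1.7,0],0],[[0,0,-2],0],[[0,0,-2],0],[[0,0,-2],0],[[0,0,-2],0]]'

```text
time: 10.3
ee_pos: [0.4106, 0.1418, 0.3188]
eef_rot: [0.995, -0.097, -0.0, 0.0]
ft_force: [-0.4, 0.7, -2.0]
width: 0.0135
grip_force: 45.0
```

Call:
drive_tool --series '[[[0,0,-2],0],[[0,0,-2],0],[[0,0,-2],0],[[0,0,-1.5],0],[[0,0,-0.8],0],[[0,0,0],0],[[0,0,0],0],[[0,0,0],0],[[0,0,0],0],[[0,0,0],0]]'

```text
time: 11.55
ee_pos: [0.4102, 0.1423, 0.2367]
eef_rot: [0.995, -0.097, 0.0, -0.0]
ft_force: [1.0, -0.3, -1.0]
width: 0.0139
grip_force: 45.0
```

```bash
python3 - <<'E'
from h import *
grab("scene","s3");grab("side","d3");grab("wrist","w3");s=r.read_state();print(s["time"],s["ee_pos"],s["eef_rot"],s["ft_force"])
def panel(f,x,y,w,h,W,H):
    im=cv2.imread(f"pics/{f}.png")[y:y+h,x:x+w]
    return cv2.convertScaleAbs(cv2.resize(im,(W,H),interpolation=2),alpha=1.6)
cv2.imwrite("pics/c4.png",np.vstack([np.hstack([panel("s3",330,160,133,100,400,300),panel("d3",240,180,133,100,400,300)]),panel("w3",0,0,640,240,800,300)]))
for f in("s3","d3","w3"): print(f,proj(f,(.556,.113,.148)),proj(f,s["ee_pos"]))
E
```

```text
11.7 [0.41021481 0.14225681 0.23658493] [ 9.95245924e-01 -9.73937758e-02  2.38478428e-05  5.06891595e-05] [ 0.17633652 -0.04251914 -1.74592268]
s3 [387.16196407 252.22567799] [454.72716917 176.80145377]
d3 [296.83221013 250.70909118] [375.04377135 248.33255954]
w3 [318.96278867  24.90962312] [318.43996739 257.2312644 ]
```

View pics/c4.png

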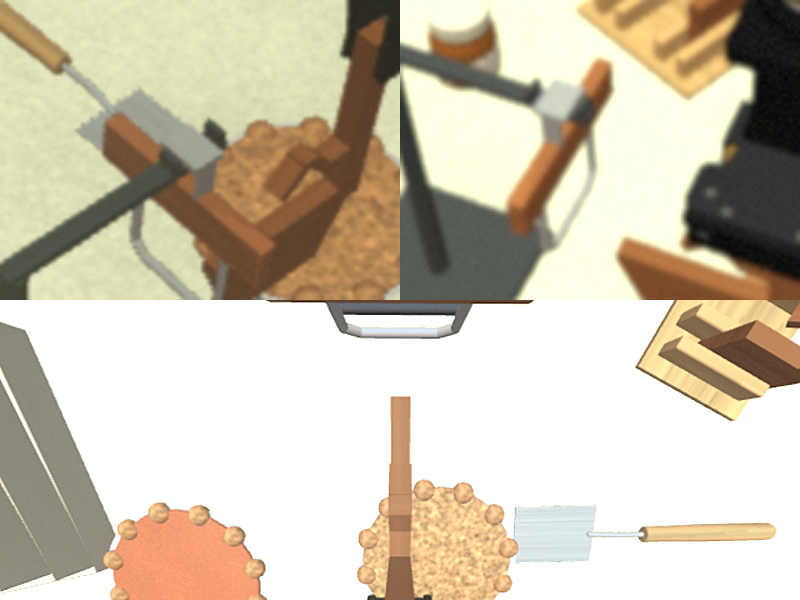

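The wrist crop shows the bar level and centred at pixel (320,26), within 1.5 px of my prediction. The plaque points straight at it, with the rim end at about (320,78). Next I'll check the plaque's position in the hand by projecting its model points.

```bash
python3 - <<'E'
from h import *
p=r.read_state()["ee_pos"];a=np.radians(-11.2);u=np.array([np.cos(a),np.sin(a),0]);v=np.array([-u[1],u[0],0]);g=p+.0026*u
for n,(x,z) in dict(apex=(46,-53),tip=(66,-79),handtop=(0,18),rimfront=(104,-106),rimback=(10,-106)).items():
    X=g+u*x/1e3+[0,0,z/1e3]
    print(n,[np.round(proj(f,X)) .tolist()for f in("s3","d3","w3")])
# loop ends (centre line): wrist + earlier
for n,o in dict(loop=(("s0",(387.5,252.3)),("d0",(297,250)),("w3",(320,26.4)))).items():
    X,e=tri(*o);print(n,X,e, (X-g)@u, (X-g)@v, X[2]-g[2])
E
```

```text
apex [[431.0, 211.0], [346.0, 257.0], [319.0, 164.0]]
tip [[421.0, 226.0], [336.0, 262.0], [319.0, 135.0]]
handtop [[456.0, 170.0], [375.0, 241.0], [318.0, 268.0]]
rimfront [[404.0, 246.0], [317.0, 263.0], [319.0, 88.0]]
rimback [[440.0, 221.0], [363.0, 279.0], [319.0, 194.0]]
loop [0.55545951 0.1125878  0.14821246] [array([-0.3, -0.5]), array([0.2, 0.5]), array([-0.4, -0.9])] 0.14564128181325117 -0.0008924554568028424 -0.08837246874154547
```

The hook's apex and tip match the model within 3 px, so the plaque sits level in the hand. The bar is 146 mm ahead and 88 mm below the grip, which puts it in the gap. I'll advance 99 mm along the loop's +x, raised by 2 mm.

Call:
drive_tool --series '[[[0.6,-0.12,0.2],0],[[1.2,-0.24,0],0],[[1.5,-0.3,0],0],[[1.5,-0.3,0],0],[[1.2,-0.24,0],0],[[1.0,-0.2,0],0],[[1.0,-0.2,0],0],[[0.8,-0.15,0],0],[[0.6,-0.12,0],0],[[0.3,-0.06,0],0]]'

```text
time: 12.95
ee_pos: [0.5075, 0.1229, 0.2385]
eef_rot: [0.995, -0.097, -0.0, 0.0]
ft_force: [0.2, -0.7, -1.2]
width: 0.0132
grip_force: 45.0
```

```bash
python3 - <<'E'
from h import *
grab("scene","s4");grab("side","d4");grab("wrist","w4");s=r.read_state();print(s["time"],s["ee_pos"],s["eef_rot"],s["ft_force"])
def panel(f,x,y,w,h,W,H):
    im=cv2.imread(f"pics/{f}.png")[y:y+h,x:x+w]
    return cv2.convertScaleAbs(cv2.resize(im,(W,H),interpolation=2),alpha=1.6)
cv2.imwrite("pics/c5.png",np.vstack([np.hstack([panel("s4",340,170,100,100,400,300),panel("d4",250,190,100,100,400,300)]),panel("w4",160,60,320,120,800,300)]))
p=s["ee_pos"];a=np.radians(-11.2);u=np.array([np.cos(a),np.sin(a),0]);g=p+.0026*u
print((np.array([.5555,.1126,.148])-g)@u, .148-g[2])
for n,X in dict(bar=np.array([.5555,.1126,.148]),seat=g+u*.046-[0,0,.064],apex=g+u*.046-[0,0,.053],tip=g+u*.066-[0,0,.079]).items(): print(n,[np.round(proj(f,X)) .tolist()for f in("s4","d4","w4")])
E
```

```text
13.1 [0.50715925 0.12301435 0.23857833] [ 9.95246029e-01 -9.73926944e-02 -4.36112457e-05  5.40406643e-05] [ 0.4823444  -0.57870712 -0.85618113]
0.04684293324258763 -0.09057832649273934
bar [[387.0, 252.0], [297.0, 251.0], [319.0, 157.0]]
seat [[389.0, 242.0], [297.0, 243.0], [318.0, 162.0]]
apex [[390.0, 238.0], [296.0, 239.0], [318.0, 165.0]]
tip [[380.0, 254.0], [288.0, 244.0], [318.0, 135.0]]
```

View pics/c5.png

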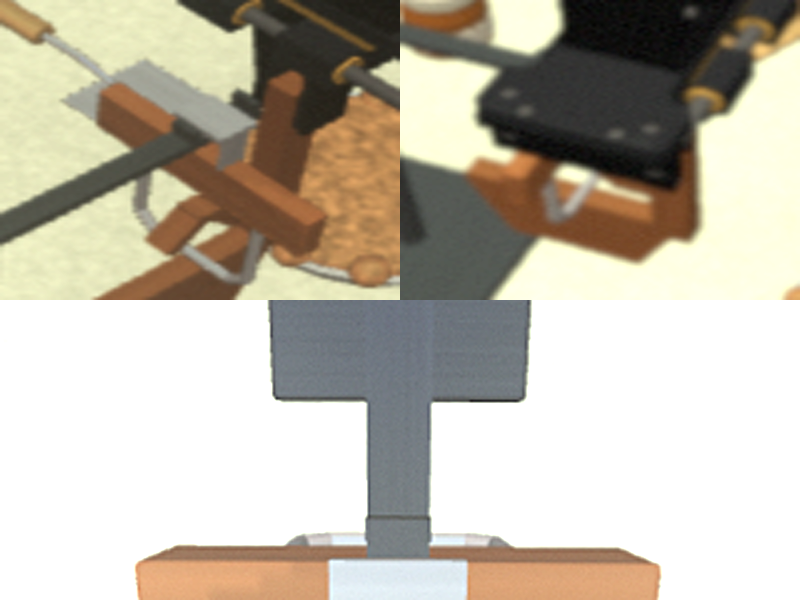

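The hook's tip is past the bar on the far side, at about s4 (378,252), with the bar in the gap between tip and rim. The board is undisturbed. Lowering onto the bar.

Call:
drive_tool --series '[[[0,0,-0.3],0],[[0,0,-0.5],0],[[0,0,-0.5],0],[[0,0,-0.5],0],[[0,0,-0.4],0],[[0,0,-0.2],0],[[0,0,0],0],[[0,0,0],0],[[0,0,0],0],[[0,0,0],0]]'

```text
time: 14.35
ee_pos: [0.5073, 0.123, 0.2147]
eef_rot: [0.995, -0.097, 0.0, -0.0]
ft_force: [-0.9, 0.2, -0.3]
width: 0.0139
grip_force: 45.0
```

Call:
drive_tool --series '[[[0,0,-0.1],0],[[0,0,-0.1],0],[[0,0,-0.1],0],[[0,0,0],0],[[0,0,0],0],[[0,0,0],0],[[0,0,0],0],[[0,0,0],0],[[0,0,0],0],[[0,0,0],0]]'

```text
time: 15.6
ee_pos: [0.5072, 0.123, 0.2116]
eef_rot: [0.995, -0.097, 0.0, 0.0]
ft_force: [-0.2, -0.8, -1.6]
width: 0.0136
grip_force: 45.0
```

Call:
drive_tool --series '[[[0,0,-0.1],0],[[0,0,0],0],[[0,0,-0.1],0],[[0,0,0],0],[[0,0,0],0],[[0,0,0],0],[[0,0,0],0],[[0,0,0],0],[[0,0,0],0],[[0,0,0],0]]'

```text
time: 16.85
ee_pos: [0.5072, 0.1229, 0.2096]
eef_rot: [0.995, -0.097, -0.0, 0.0]
ft_force: [-0.1, -0.7, -1.5]
width: 0.0134
grip_force: 45.0
```

```bash
python3 - <<'E'
from h import *
grab("wrist","w5")
F=[]
for i in range(6):
    vision.camera("scene"); F.append(r.read_state()["ft_force"])
print(np.mean(F,0),np.std(F,0),r.read_state()["ee_pos"])
E
```

```text
[-0.1266074   0.07729628 -0.92732137] [0.49737793 0.41414383 0.43944039] [0.50723565 0.12295951 0.20958058]
```

Call:
drive_tool --series '[[[0,0,-0.1],0],[[0,0,0],0],[[0,0,-0.1],0],[[0,0,0],0],[[0,0,0],0],[[0,0,0],0],[[0,0,0],0],[[0,0,0],0],[[0,0,0],0],[[0,0,0],0]]'

```text
time: 18.45
ee_pos: [0.5077, 0.1231, 0.2082]
eef_rot: [0.995, -0.097, 0.001, -0.0]
ft_force: [-0.6, -0.5, 5.3]
width: 0.0135
grip_force: 45.0
```

```bash
python3 - <<'E'
from h import *
F=[]
for i in range(6):
    vision.camera("scene"); F.append(r.read_state()["ft_force"])
print(np.mean(F,0),np.std(F,0),r.read_state()["ee_pos"])
E
```

```text
[-0.27613682  0.01376693  5.50952727] [0.87443031 0.49752892 0.46767248] [0.50769461 0.12308214 0.2082137 ]
```

Contact: the bar now carries the plaque, with about 6 N net upward. I'll ease back 0.6 mm, soften the grip, then open.

Call:
drive_tool --series '[[[0,0,0.03],0],[[0,0,0.03],0],[[0,0,0],0],[[0,0,0],0],[[0,0,0],0],[[0,0,0],0],[[0,0,0],0],[[0,0,0],0],[[0,0,0],0],[[0,0,0],0]]' --hand 1 --newtons 3

```text
time: 20.0
ee_pos: [0.5072, 0.1229, 0.2082]
eef_rot: [0.995, -0.097, -0.0, 0.0]
ft_force: [-0.9, 0.1, -0.7]
width: 0.0139
grip_force: 3.0
```

Call:
drive_tool --series '[[[0,0,0],0],[[0,0,0],0],[[0,0,0],0],[[0,0,0],0],[[0,0,0],0],[[0,0,0],0],[[0,0,0],0],[[0,0,0],0],[[0,0,0],0],[[0,0,0],0]]' --hand 0.35

```text
time: 21.25
ee_pos: [0.5072, 0.1229, 0.2082]
eef_rot: [0.995, -0.097, 0.0, 0.0]
ft_force: [0.5, -0.3, 1.1]
width: 0.0568
grip_force: 0.0
```

```bash
python3 - <<'E'
from h import *
grab("scene","s6");grab("side","d6");grab("wrist","w6");s=r.read_state();print(s["time"],s["ee_pos"],s["ft_force"],s["width"])
def panel(f,x,y,w,h,W,H):
    im=cv2.imread(f"pics/{f}.png")[y:y+h,x:x+w]
    return cv2.convertScaleAbs(cv2.resize(im,(W,H),interpolation=2),alpha=1.6)
cv2.imwrite("pics/c6.png",np.vstack([np.hstack([panel("s6",340,170,100,100,400,300),panel("d6",250,190,100,100,400,300)]),panel("w6",120,60,400,240,800,300)]))
E
```

```text
21.4 [0.50718822 0.12297299 0.20816474] [ 0.09910555  0.19188341 -0.1691121 ] 0.056656711779203894
```

View pics/c6.png

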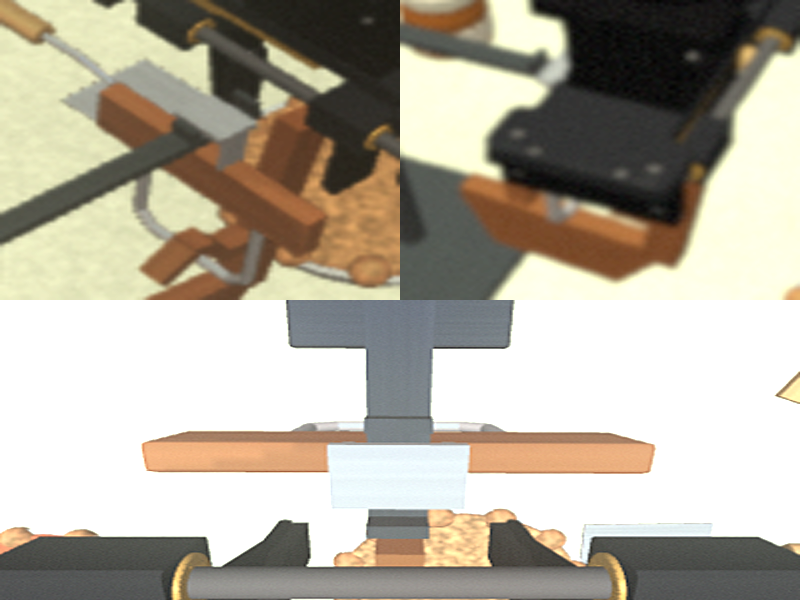

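The plaque hangs in the loop with the bar inside its hook at about s6 (393,252), its handle free between the open fingers. The board is still on the stand. Retreating straight up, then away.

Call:
drive_tool --series '[[[0,0,0.5],0],[[0,0,1],0],[[0,0,1.5],0],[[0,0,1.5],0],[[0,0,2],0],[[0,0,2],0],[[0,0,2],0],[[0,0,2],0],[[0,0,1],0],[[0,0,0.5],0]]'

```text
time: 22.65
ee_pos: [0.5073, 0.123, 0.3488]
eef_rot: [0.995, -0.097, 0.0, -0.0]
ft_force: [1.0, 0.2, -0.3]
width: 0.0565
grip_force: 0.0
```

Call:
drive_tool --series '[[[0,-1,0.5],0],[[0,-3,0.5],0],[[0,-4,0.5],0],[[0,-4,0],0],[[0,-4,0],0],[[0,-4,0],0],[[0,-3,0],0],[[0,-1,0],0],[[0,0,0],0],[[0,0,0],0]]'

```text
time: 23.9
ee_pos: [0.5074, -0.1156, 0.363]
eef_rot: [0.995, -0.096, -0.0, -0.0]
ft_force: [0.5, -0.1, -0.1]
width: 0.0567
grip_force: 0.0
```

Call:
drive_tool --series '[[[0,0,0],0],[[0,0,0],0],[[0,0,0],0],[[0,0,0],0],[[0,0,0],0],[[0,0,0],0],[[0,0,0],0],[[0,0,0],0],[[0,0,0],0],[[0,0,0],0]]'

```text
time: 25.15
ee_pos: [0.5072, -0.1171, 0.3632]
eef_rot: [0.995, -0.097, -0.0, 0.0]
ft_force: [-0.3, -0.3, 0.6]
width: 0.0563
grip_force: 0.0
```

```bash
python3 - <<'E'
from h import *
def diff(a,b):
    x,y=[cv2.cvtColor(cv2.imread(f"pics/{k}.png"),6).astype(int)[170:310,300:460] for k in(a,b)]; return abs(x-y).max(),(abs(x-y)>15).sum()
grab("scene","s7");grab("side","d7")
for i in range(8): vision.camera("wrist")
grab("scene","s8");print(r.read_state()["time"],diff("s7","s8"))
def panel(f,x,y,w,h,W,H):
    im=cv2.imread(f"pics/{f}.png")[y:y+h,x:x+w]
    return cv2.convertScaleAbs(cv2.resize(im,(W,H),interpolation=2),alpha=1.6)
cv2.imwrite("pics/c7.png",np.hstack([panel("s8",210,120,270,200,400,300),panel("d7",230,170,133,100,400,300)]))
E
```

```text
25.7 (np.int64(8), np.int64(0))
```

View pics/c7.png

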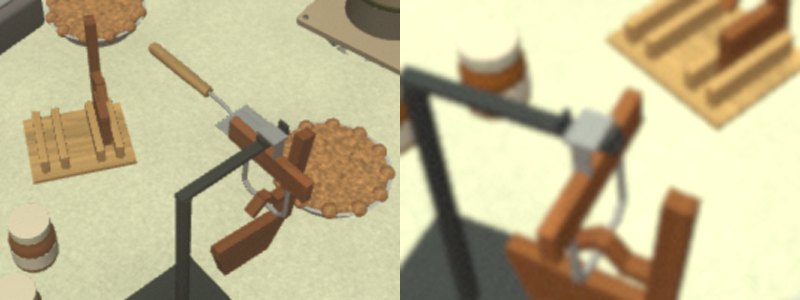

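The plaque hangs level by its hook from the loop, with no image change over about 0.5 s. The square plaque is still in the rack and the arm is clear of everything. Handing in.

```bash
python3 -c "
from bench import r
print(r.close_job())"
```

```text
the job is handed in; nothing more can be done
None
```

The pie-dish plaque hangs freely and still from the wire loop, the square plaque is still in the rack, the board is still on the stand, and I handed the job in at about 26 s.

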